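# Third hand at the fitting fixture

### The arm

A 6-joint arm with a two-finger parallel gripper is mounted at the origin on the work surface. World frame = base frame: x ahead of the robot, y to its left, z up, the work surface at z = 0. Lengths are in m, angles in rad, forces in N, time in s.
With the tool pointing down it reaches from about 0.325 to 0.775 m from the base axis. Payload 5.5 kg.
Tool frame: the origin (TCP) lies midway between the tips of the shut fingers; the grasp point (between the pads) lies 19 mm behind it; y points along the fingers, x is the direction in which the jaws open and shut, and the axes are right-handed (so a half turn about y gives the same grasp; the last joint's range is limited). The gripper opens to 85 mm and grips with 20 to 120 N. Pads are 22 mm wide; open, the fingers measure 114 mm over their backs; the gripper's body (76 mm by 85 mm) begins 54 mm behind the grasp point. The pads swing forward as they close: fully open they stand 13 mm farther back than shut.
Start: joints at [1.115, 0.091, 1.231, -0, 1.82, -0.057], TCP at [0.233, 0.553, 0.231] pointing down, gripper open.
Joint ranges: [-2.87, 2.87], [-0.86, 2.18], [0.17, 2.46], [-1.51, 4.65], [0.06, 2.69], [-2.65, 2.65]. Speed limits (rad/s): [2.57, 2.57, 3.01, 3.14, 3.14, 3.14].

### API

Orientations are given as a rotation vector (axis times angle).
In Python, from rig import r gives the robot as it stands. The module is installed in compiled form; this text tells all that it offers.
- The arm moves only by the tool move_arm, never from a script. Its argument "plan" is a list of rows, each an object with "translation": the shift along the tool's x, y, z in mm, a list of three; "angular": the turn, a rotation vector about the tool's x, y, z in degrees, a list of three; "hand": the opening, from -1 (shut) to 1 (fully open). In form: [{"translation": [x, y, z], "angular": [wx, wy, wz], "hand": hand}, ...]. A call has 1 to 8 rows; each row is the pose to reach, as a shift and turn from the pose commanded when the call began, along the tool's axes at that moment; what a row does not reach only later rows make up. A row lasts 1/12 s, in which the tool goes at most 41.7 mm and 7.16 degrees, less where a joint would pass 70% of its speed; a pose out of reach is approached as far as the arm can. A call with a gripper value outside its range is refused whole. The fingers move at their own pace and stop on an object; "squeeze" is the grip in N (left out, the last holds). Time passes only in rows, so rows that repeat a pose let the fingers close. It gives the time, the measured TCP pose, the force and the opening at its end, in the units of the state.
- r.get_state(): the state, without advancing time (a new reading comes with each control period).
- r.read_camera(name): name is "scene" or "top" or "wrist"; returns a dict with "color" (420x560x3 uint8, red, green, blue), "camera_matrix" (3x3 intrinsics, pixels), "k1" (the pictures are not rectified: a ray, as slopes to the right and down, at radius r is drawn at 1 + k1 r^2 times it, then the intrinsics apply), "eye" and "attitude" of the camera in the world; the wrist camera has in their place "tool_from_camera" (4x4, takes a point from camera to tool coordinates, whose origin is the TCP and whose axes are the tool frame's). Camera axes: x right, y down, z forward; pixel columns grow to the right and rows downward; lengths in m; the calibration is good to about 2 mm. A picture is of the moment at which its call begins: read the wrist's pose just before it. There is no depth.
- r.finish_job(): hands the job in, once; it reports no verdict.
Trained networks look in the newest picture that a camera, given by its name, has taken for a name from the list of things; names that differ only in an ending like _2 or _b are one class to them, and where a whole thing is asked for, a point or a joint stands for the part that bears it (a point fixed in the world has none). Each returns a list of dicts, best first, with "score" (0 to 1); they miss things now and then, are a little off and sometimes report something else, mostly with a low value. They report only what shows in the picture. A call takes as long as a camera call.
- r.search_frame(target, camera): "centre" ([column, row] as shares, 0 to 1, of the picture: columns of its width, rows of its height, amid what is visible of it).
- r.mark_of(target, camera): "centre" ([column, row] as shares, 0 to 1, of the picture: columns of its width, rows of its height: a listed point, or the origin of a listed thing).
The state is a dict: "t": time; "joint_pos": joint angles; "qd": joint speeds; "effort": joint torques, N m; "tcp_pos": TCP position; "orientation": TCP orientation; "contact_force": force on the tool from outside, world axes, zero at the start; "wrist_torque": the same for the moment, N m; "width": finger opening in m.
Only numpy, scipy, OpenCV 4.12 (cv2) and the standard library are available. Lean on these libraries where they do the work, as an engineer would, in place of code of your own. Each camera call takes 0.05 s, during which the arm holds its last target.

### The job

Clear the yellow-topped setting pin off the fixture plate and stand it in its own yellow-marked holder, fully down and let go. Then be a third hand: with the bracket flat on the plate, push it square and centred against the sprung stop, with a steady force of about 12 newtons (pointer in the middle of the green band), never ramming it, and finish while still holding that push so the fitter can drive the screws. Leave the other pins, the dial indicator and the file alone.

Things in the scene. Friction and masses are not known exactly. Their poses are not given: they have to be found in the camera images.
- fixture: Steel fixture plate fixed to the bench, 240 x 150 mm, 12 mm thick. Origin on the bench under its centre line (y = 0), 110 mm from the near edge. x points from bracket to stop (the pushing direction), roughly away from the robot. Grey gauge housing across its far end (36 x 130 mm, from x = 92 mm, top 40 mm above the bench) with a white/green/red scale on top.
- stop: Dark sprung stop bar, sliding along the fixture's x: 10 mm thick, 80 wide, top 26 mm (pointer 32) above the plate. Origin at the centre of the face towards the bracket, at plate height. At rest at fixture x = 55 mm; gives 1 mm per 1.2 N (no preload), 20 mm at most. Its black pointer bar is in the green from about 5 to 15 mm of travel (6 to 18 N); 10 mm = 12 N is mid-green.
- bracket: Aluminium bracket, 0.2 to 0.42 kg, loose on the plate: flange 60 (x) x 100 (y) x 12 mm thick with an upright web in its middle, 50 (x) x 22 (y) mm, top 52 mm above the underside. Origin: centre of the underside. Its flat +x flange edge, 30 mm from the origin, goes against the stop. Starts near the pin, a little turned and off centre.
- pin_yellow: Steel setting pin with yellow top, 24 mm diameter, 70 mm tall, 0.22 kg, standing upright and loose on the fixture plate between bracket and stop. Origin at the centre of its underside.
- holder_yellow: Its holder: black block 56 x 56 x 28 mm fixed to the bench, its top edged in yellow. Round pocket from above, 30 mm diameter, 20 mm deep (floor 8 mm above the bench). Origin at the centre of its underside. Three such holders stand in a row in random order, about 105 mm apart.
- holder_red: Same holder edged in red; empty, not to be used. Origin as the yellow one.
- holder_blue: Same holder edged in blue, with the blue pin in it. Origin as the yellow one.
- pin_blue: Bystander: same pin with a blue top, standing in the blue holder. Origin at the centre of its underside.
- pin_red: Bystander: same pin with a red top, standing on the steel gauge block (120 x 170 mm, 50 mm high) at the left. Origin at the centre of its underside.
- indicator: Bystander: dial indicator on a round foot (64 mm diameter, 136 mm tall) standing on the steel gauge block. Origin at the centre of its underside.
- file: Bystander: flat file with a wooden handle, 210 mm long, 20 mm high, lying on the bench right of the fixture. Origin on the bench below it, near its middle; x along it to the tip.

How it is judged:
On the way, in this order (a step that is already met when the one before it is completed fails the run):
1. the yellow pin stands fully down in the yellow holder, let go (horizontal distance between pin_yellow and holder_yellow below 0.005 m and z of pin_yellow in the frame of holder_yellow between 0.004 and 0.0115 m and angle between pin_yellow's own z axis and vertical below 0.25 rad and contact force between the fingers and pin_yellow below 0.3 N and linear speed of pin_yellow below 0.02 m/s), for 0.3 s.
2. the bracket is pressed square and centred on the stop with a steady 6 to 18 N (contact force between bracket and stop between 6 and 18 N and x of stop in the frame of fixture between 0.0595 and 0.0705 m and angle between the x axis of bracket and the x axis of fixture, either way round below 0.07 rad and y of bracket in the frame of fixture between -0.01 and 0.01 m and x of bracket in the frame of stop between -0.034 and -0.027 m and z of bracket in the frame of fixture between 0.009 and 0.0155 m and angle between bracket's own z axis and vertical below 0.05 rad and contact force between any of the fingers, the arm and bracket above 3 N and linear speed of bracket below 0.01 m/s), for 1 s.
At the end, for the whole second after the job is handed in: Yellow pin released, upright in the yellow holder (5 mm of centre, 3.5 mm of the pocket floor); bracket flat on the plate, square (0.07 rad), within 10 mm of the centre line, at rest, touched by the robot and pressing the stop with 6 to 18 N through the last second (all of step 1 and all of step 2); the arm keeps its last pose, push and grip.
It fails at once if the bracket is rammed into the stop (over 30 N) (contact force between bracket and stop above 30 N).
It fails at once if the pin_blue is disturbed (moved over 15 mm) (distance of pin_blue from where it was at the start of the episode above 0.015 m).
It fails at once if the pin_red is disturbed (moved over 15 mm) (distance of pin_red from where it was at the start of the episode above 0.015 m).
It fails at once if the indicator is disturbed (moved over 15 mm) (distance of indicator from where it was at the start of the episode above 0.015 m).
It fails at once if the file is disturbed (moved over 15 mm) (distance of file from where it was at the start of the episode above 0.015 m).
It also fails if it takes over 64 s, if anything falls off the work surface, if the arm or the gripper's body presses on something with over 40 N, if the wrist force passes 120 N, or if a joint passes its speed limit or range.

## Working session

There is one attempt and no reset: what is moved stays moved. The work goes in short steps, Python scripts to look and compute and a tool call to move; the robot and the scene stay as the last step left them, time stands still between calls to the robot, and variables do not carry over. Pictures are saved under pics/ and viewed, and the job is handed in when it is done.

Besides the shell and the picture viewer there is one more tool, called after "Call:" as name([rows], argument=value, ...), one row to a line, values as JSON. move_arm: Moves the arm, as the interface text tells. Its arguments: {"type":"object","properties":{"plan":{"type":"array"},"squeeze":{"type":"number"}},"required":["plan"]}

```bash
mkdir -p pics; ls; python3 - <<'E'
from rig import r
import cv2,numpy as np
s=r.get_state()
for k,v in s.items(): print(k,np.round(v,4))
for n in ["scene","top"]:
    c=r.read_camera(n); cv2.imwrite(f"pics/{n}0.png",c["color"][:,:,::-1])
    for k in c:
        if k!="color": print(k,np.round(c[k],4).tolist())
    for t in ["pin_yellow","holder_yellow","holder_red","holder_blue","bracket","stop","fixture","pin_red","indicator","file"]:
        print(n,t,[(np.round(np.array(d["centre"])*[560,420],1).tolist(),round(d["score"],2)) for d in r.mark_of(t,n)[:2]])
E
```

```text
pics
t 0.0
joint_pos [ 1.1153  0.0919  1.2319  0.      1.8198 -0.0567]
qd [-0.0001  0.0003 -0.0007  0.0004  0.0017 -0.0008]
effort [-6.00000e-04 -4.58718e+01 -4.18037e+01 -0.00000e+00  1.13000e-02
 -0.00000e+00]
tcp_pos [0.2328 0.5527 0.2301]
orientation [-1.3729 -0.9094  0.9122]
contact_force [-0.4647  0.6624 -0.7361]
wrist_torque [-0.0356  0.0079 -0.0001]
width 0.0855
camera_matrix [[533.0378, 0.0, 280.4975], [0.0, 533.0378, 201.6335], [0.0, 0.0, 1.0]]
k1 0.0028
eye [1.3315, 0.7389, 1.0058]
attitude [-1.0277, -2.366, 1.1035]
scene pin_yellow [([255.2, 200.8], 0.43)]
scene holder_yellow [([351.5, 253.3], 0.87)]
scene holder_red [([385.5, 276.0], 0.64)]
scene holder_blue [([314.3, 242.6], 0.76), ([246.0, 208.1], 0.17)]
scene bracket [([259.3, 184.5], 0.95)]
scene stop [([245.5, 207.1], 0.75)]
scene fixture [([254.6, 201.8], 0.92)]
scene pin_red [([368.2, 309.4], 0.7), ([177.6, 159.0], 0.59)]
scene indicator []
scene file [([180.3, 160.2], 0.94)]
camera_matrix [[387.0353, 0.0, 277.3637], [0.0, 387.0353, 207.5269], [0.0, 0.0, 1.0]]
k1 -0.1123
eye [0.4504, -0.0281, 1.0384]
attitude [-2.1609, 2.175, -0.1359]
top pin_yellow [([312.0, 221.1], 0.61)]
top holder_yellow [([191.4, 239.1], 0.6)]
top holder_red [([94.0, 177.4], 0.17)]
top holder_blue [([228.2, 230.7], 0.95)]
top bracket [([324.9, 249.1], 0.76)]
top stop [([306.7, 213.8], 0.81)]
top fixture [([318.7, 235.6], 0.7)]
top pin_red [([130.3, 179.2], 0.73), ([429.6, 220.3], 0.56)]
top indicator [([94.7, 179.0], 0.83), ([317.4, 234.7], 0.71)]
top file [([430.5, 218.6], 0.61)]
```

View pics/scene0.png

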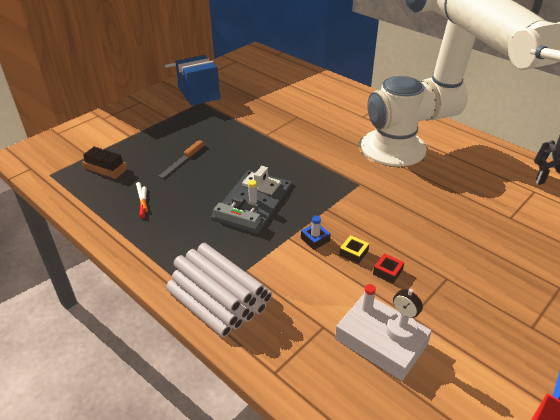

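View pics/top0.png

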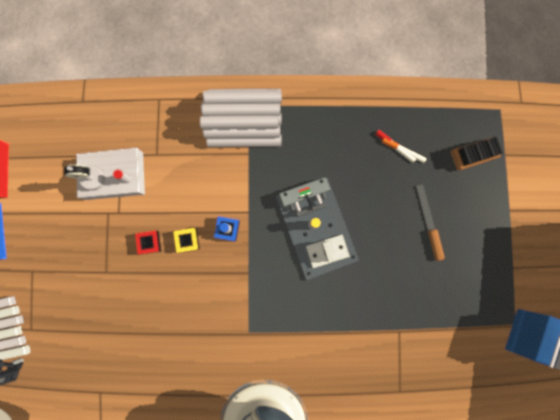

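The scene picture shows the yellow holder at (354,248), between blue and red. The top picture shows the yellow pin top at (316,223), the yellow holder at (186,240), the bracket at (328,251) and the gauge at (305,193). I'll zoom in next to measure.

```bash
cat > h.py <<'E'
import numpy as np,cv2
from scipy.spatial.transform import Rotation as R
def ray(c,px):
    K=np.array(c["camera_matrix"]);p=cv2.undistortPoints(np.array([[px]],float),K,np.array([c["k1"],0,0,0,0.]))[0,0]
    return np.array([p[0],p[1],1.])
def world(c,px,z,T=None):
    if T is None: Rm=R.from_rotvec(c["attitude"]).as_matrix();e=np.array(c["eye"])
    else: Rm=T[:3,:3];e=T[:3,3]
    d=Rm@ray(c,px); return e+d*(z-e[2])/d[2]
def proj(c,P,T=None):
    if T is None: Rm=R.from_rotvec(c["attitude"]).as_matrix();e=np.array(c["eye"])
    else: Rm=T[:3,:3];e=T[:3,3]
    P=np.atleast_2d(P); rv=cv2.Rodrigues(Rm.T)[0]
    return cv2.projectPoints(P.astype(float),rv,-Rm.T@e,np.array(c["camera_matrix"]),np.array([c["k1"],0,0,0,0.]))[0][:,0]
def wristT(s,c):
    T=np.eye(4);T[:3,:3]=R.from_rotvec(s["orientation"]).as_matrix();T[:3,3]=s["tcp_pos"]
    return T@np.array(c["tool_from_camera"])
E
python3 - <<'E'
from rig import r
import cv2,numpy as np
from h import *
c=r.read_camera("top");im=c["color"][:,:,::-1]
cv2.imwrite("pics/topA.png",cv2.resize(im[165:290,265:370],None,fx=5,fy=4.8*5/4.8,interpolation=cv2.INTER_CUBIC)[:600])
cv2.imwrite("pics/topB.png",cv2.resize(im[205:265,120:250],None,fx=6,fy=6,interpolation=cv2.INTER_CUBIC))
print(world(c,(186,240),.028),world(c,(316,223),.082),world(c,(305,191),.04),world(c,(328,251),.05))
E
```

```text
[0.4820672 0.1996946 0.028    ] [ 0.52072342 -0.13481663  0.082     ] [ 0.60780169 -0.11222107  0.04      ] [ 0.45126393 -0.16790121  0.05      ]
```

View pics/topA.png

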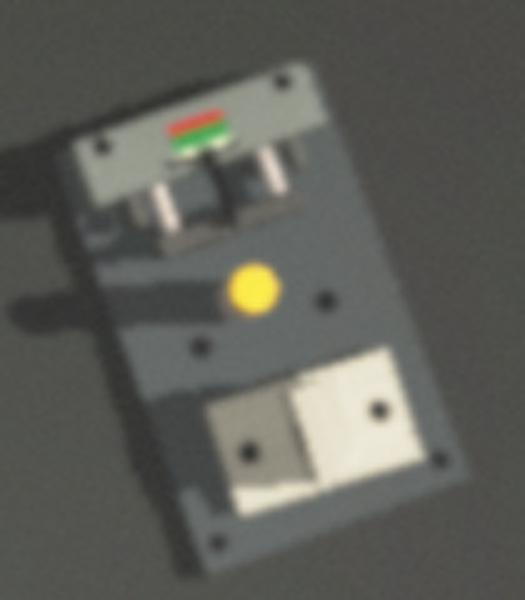

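View pics/topB.png

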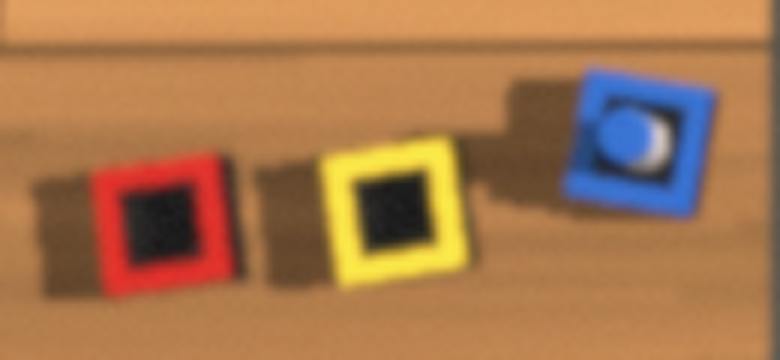

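```bash
python3 - <<'E'
from rig import r
import cv2,numpy as np
from h import *
from scipy.optimize import least_squares
c=r.read_camera("top")
f=lambda u,v:np.array([265+u/5,165+v/5])
obs=[((-.11,.075,.012),f(207,575)),((-.11,-.075,.012),f(467,474)),((.128,.065,.04),f(75,148)),((.128,-.065,.04),f(312,62)),((.092,.065,.04),f(95,207)),((.092,-.065,.04),f(328,126))]
def W(P,x,y,a,z0=0):
    P=np.array(P);ca,sa=np.cos(a),np.sin(a);return np.stack([x+ca*P[:,0]-sa*P[:,1],y+sa*P[:,0]+ca*P[:,1],z0+P[:,2]],1)
def fit(obs,x0,z0=0):
    P=[o[0] for o in obs];q=np.array([o[1] for o in obs])
    s=least_squares(lambda p:(proj(c,W(P,*p,z0))-q).ravel(),x0,x_scale=[.1,.1,.1]);return s.x,s.fun.reshape(-1,2)
F,e=fit(obs,[.48,-.14,.3]);print("fix",F,np.degrees(F[2]));print(e.round(1))
# bracket flange corners top z=.012: far-left, near-left, near-right,far-right
ob=[((.03,.05,.012),f(205,403)),((-.03,.05,.012),f(238,516)),((-.03,-.05,.012),f(425,457)),((.03,-.05,.012),f(390,347))]
B,e=fit(ob,[.45,-.16,.3],.012);print("br",B,np.degrees(B[2]));print(e.round(1))
ca,sa=np.cos(F[2]),np.sin(F[2])
toF=lambda p:np.array([ca*(p[0]-F[0])+sa*(p[1]-F[1]),-sa*(p[0]-F[0])+ca*(p[1]-F[1])])
pin=world(c,f(254,289),.082);print("pin",pin,toF(pin),"br",toF(B))
h=world(c,(185.8,240.3),.028);print("holder",h)
c2=r.read_camera("scene");im=c2["color"][:,:,::-1]
cv2.imwrite("pics/scA.png",cv2.resize(im[155:240,200:300],None,fx=6,fy=6,interpolation=cv2.INTER_CUBIC))
cv2.imwrite("pics/scB.png",cv2.resize(im[210:285,295:410],None,fx=6,fy=6,interpolation=cv2.INTER_CUBIC))
P=W([(-.11,.075,.012),(-.11,-.075,.012),(.128,.065,.04),(.128,-.065,.04)],*F)
print("scene fix",(proj(c2,P)-[200,155])*6, "pin",(proj(c2,pin)-[200,155])*6,"holder",(proj(c2,h)-[295,210])*6)
E
```

```text
fix [ 0.50248912 -0.14947257  0.3365811 ] 19.28467622728095
[[ 0.   0.7]
 [ 1.   1.4]
 [-0.4 -1.2]
 [-1.3 -0.4]
 [ 0.3 -0.1]
 [ 0.3 -0.4]]
br [ 0.45095114 -0.17148334  0.28470681] 16.312498674190046
[[ 0.4  0.1]
 [ 0.5 -0.4]
 [-0.5  0.1]
 [-0.4  0.2]]
pin [ 0.52122454 -0.1343273   0.082     ] [0.02268606 0.00810786] br [-0.05591547 -0.00375469]
holder [0.48128504 0.200211   0.028     ]
scene fix [[547.71113517 152.74198147]
 [282.75005401  81.99801014]
 [321.9675459  394.88461989]
 [ 69.35775089 319.20303038]] pin [[308.40492596 158.40559171]] holder [[350.50335386 208.50581676]]
```

View pics/scA.png

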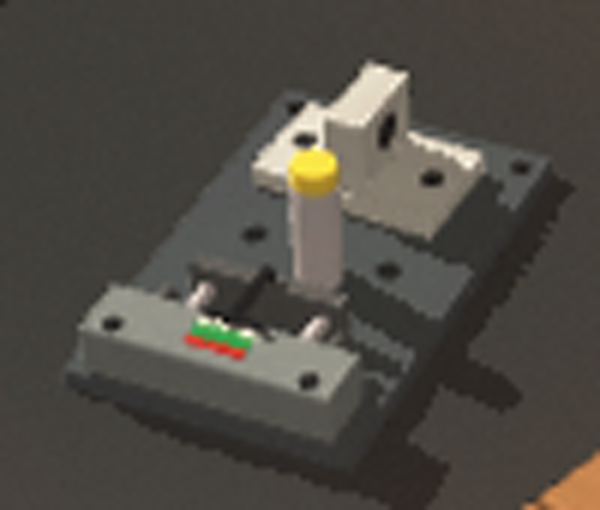

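View pics/scB.png

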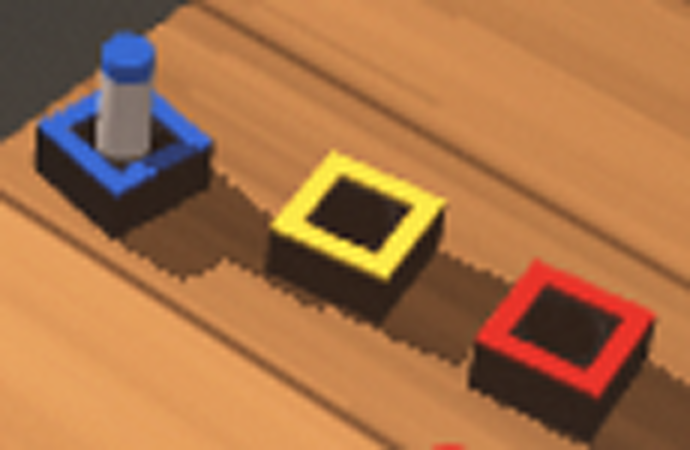

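```bash
cat >> h.py <<'E'
def down(yaw): # tool x (jaw) along world angle yaw, y down
    x=np.array([np.cos(yaw),np.sin(yaw),0]);y=np.array([0,0,-1.]);return np.stack([x,y,np.cross(x,y)],1)
def delta(s,pos,Rt):
    R0=R.from_rotvec(s["orientation"]).as_matrix()
    return (R0.T@(np.array(pos)-s["tcp_pos"])*1000).round(1), np.degrees(R.from_matrix(R0.T@Rt).as_rotvec()).round(2)
E
python3 - <<'E'
from rig import r
from h import *
s=r.get_state();print(R.from_rotvec(s["orientation"]).as_matrix().round(3))
c=r.read_camera("wrist");print(np.round(c["tool_from_camera"],3))
for yaw in (19.3+90,19.3-90): print(delta(s,[.45,.18,.2],down(np.radians(yaw))))
print(delta(s,[.45,.2,.2],down(np.radians(0))),delta(s,[.45,.2,.2],down(np.radians(180))))
E
```

```text
[[ 0.388 -0.    -0.922]
 [ 0.922 -0.     0.388]
 [-0.    -1.     0.   ]]
[[ 1.    -0.    -0.001 -0.001]
 [ 0.    -0.265  0.964 -0.143]
 [-0.    -0.964 -0.265  0.068]
 [ 0.     0.     0.     1.   ]]
(array([-259.4,   31.3, -344.8]), array([ -0.  , -42.15,  -0.  ]))
(array([-259.4,   31.3, -344.8]), array([  0.  , 137.85,  -0.  ]))
(array([-241. ,   31.3, -337. ]), array([-0.  , 67.15, -0.  ])) (array([-241. ,   31.3, -337. ]), array([  -0.  , -112.85,    0.  ]))
```

Call:
move_arm([
  {"translation": [-230, 0, -365], "angular": [0, 137.85, 0], "hand": 1},
  {"translation": [-230, 0, -365], "angular": [0, 137.85, 0], "hand": 1},
  {"translation": [-230, 0, -365], "angular": [0, 137.85, 0], "hand": 1},
  {"translation": [-230, 0, -365], "angular": [0, 137.85, 0], "hand": 1},
  {"translation": [-230, 0, -365], "angular": [0, 137.85, 0], "hand": 1},
  {"translation": [-230, 0, -365], "angular": [0, 137.85, 0], "hand": 1},
  {"translation": [-230, 0, -365], "angular": [0, 137.85, 0], "hand": 1},
  {"translation": [-230, 0, -365], "angular": [0, 137.85, 0], "hand": 1},
])

```text
t: 1.97
tcp_pos: [0.4246, 0.2779, 0.2316]
orientation: [-1.566, -0.131, 0.13]
contact_force: [-0.5, 0.1, -0.8]
width: 0.0853
```

```bash
cat > d.py <<'E'
import sys
from rig import r
from h import *
x,y,z,yaw=map(float,sys.argv[1:5])
s=r.get_state();print(round(s["t"],2),np.round(s["tcp_pos"],4),np.round(s["contact_force"],1),round(s["width"],4),np.round(s["joint_pos"],2));print(delta(s,[x,y,z],down(np.radians(yaw))))
E
python3 d.py .48 .2 .23 -70.7
```

```text
1.97 [0.4246 0.2779 0.2316] [-0.5  0.1 -0.8] 0.0853 [ 0.51 -0.16  1.47  0.    1.83  0.35]
(array([ 41.8,   1.6, -86. ]), array([-5.000e-02,  8.022e+01,  3.000e-02]))
```

Call:
move_arm([
  {"translation": [42, 0, -86], "angular": [0, 80.2, 0], "hand": 1},
  {"translation": [42, 0, -86], "angular": [0, 80.2, 0], "hand": 1},
  {"translation": [42, 0, -86], "angular": [0, 80.2, 0], "hand": 1},
  {"translation": [42, 0, -86], "angular": [0, 80.2, 0], "hand": 1},
  {"translation": [42, 0, -86], "angular": [0, 80.2, 0], "hand": 1},
  {"translation": [42, 0, -86], "angular": [0, 80.2, 0], "hand": 1},
  {"translation": [42, 0, -86], "angular": [0, 80.2, 0], "hand": 1},
  {"translation": [42, 0, -86], "angular": [0, 80.2, 0], "hand": 1},
])

```text
t: 2.63
tcp_pos: [0.48, 0.2019, 0.2314]
orientation: [-1.471, 0.652, -0.652]
contact_force: [-0.8, 0.1, -0.6]
width: 0.0854
```

```bash
python3 d.py .48 .2 .23 -70.7
```

```text
2.63 [0.48   0.2019 0.2314] [-0.8  0.1 -0.6] 0.0854 [ 0.33 -0.12  1.44 -0.    1.82  1.17]
(array([ 1.4,  1.4, -1.3]), array([-1.000e-02,  2.289e+01,  0.000e+00]))
```

Call:
move_arm([
  {"translation": [0, 0, 0], "angular": [0, 22.9, 0], "hand": 1},
  {"translation": [0, 0, 0], "angular": [0, 22.9, 0], "hand": 1},
  {"translation": [0, 0, 0], "angular": [0, 22.9, 0], "hand": 1},
  {"translation": [0, 0, 0], "angular": [0, 22.9, 0], "hand": 1},
  {"translation": [0, 0, 0], "angular": [0, 22.9, 0], "hand": 1},
])

```text
t: 3.05
tcp_pos: [0.48, 0.2021, 0.2313]
orientation: [-1.353, 0.951, -0.952]
contact_force: [0.3, 0.2, -0.2]
width: 0.0851
```

```bash
cat > w.py <<'E'
import sys
from rig import r
from h import *
s=r.get_state();c=r.read_camera("wrist");T=wristT(s,c)
print(round(s["t"],2),np.round(s["tcp_pos"],4),np.round(s["contact_force"],1),round(s["width"],4))
cv2.imwrite("pics/%s.png"%sys.argv[1],c["color"][:,:,::-1])
np.savez("%s.npz"%sys.argv[1],T=T,K=c["camera_matrix"],k1=c["k1"],im=c["color"])
E
python3 w.py wr1; python3 -c "
from h import *
d=np.load('wr1.npz');print(d['T'].round(3));print(proj({'camera_matrix':d['K'],'k1':float(d['k1'])},[.4813,.2002,.028],d['T']))"
```

```text
3.05 [0.48   0.2021 0.2313] [ 0.3  0.2 -0.2] 0.0851
[[ 0.338 -0.908 -0.249  0.542]
 [-0.941 -0.325 -0.09   0.225]
 [ 0.     0.265 -0.964  0.374]
 [ 0.     0.     0.     1.   ]]
[[278.75354077 177.95117634]]
```

View pics/wr1.png

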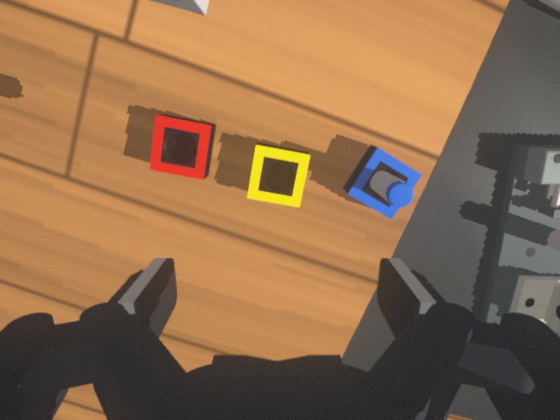

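The wrist picture shows the yellow holder centred near (279,177), with blue to the right and red to the left. The top camera predicted (278.8,178), so the two agree. I'll refine it with a colour blob.

```bash
python3 - <<'E'
from h import *
d=np.load('wr1.npz');c={'camera_matrix':d['K'],'k1':float(d['k1'])}
im=d['im'];hsv=cv2.cvtColor(im,cv2.COLOR_RGB2HSV)
m=cv2.inRange(hsv,(25,150,120),(35,255,255));m[220:]=0
cs=cv2.findContours(m,0,1)[0];k=max(cs,key=cv2.contourArea);b=cv2.minAreaRect(k);print(b)
print(world(c,b[0],.028,d['T']))
p=[world(c,q,.028,d['T'])[:2] for q in cv2.boxPoints(b)];print(np.round(p,4),[np.linalg.norm(p[i]-p[i-1]) for i in range(4)])
E
python3 d.py .5212 -.1343 .2 -70.7
```

```text
((277.8622131347656, 175.67184448242188), (55.0927848815918, 53.75677490234375), 10.12467098236084)
[0.48322985 0.20187068 0.028     ]
[[0.4504 0.2255]
 [0.5057 0.2339]
 [0.515  0.179 ]
 [0.4597 0.1683]] [np.float64(0.05792266692650793), np.float64(0.055875077235494654), np.float64(0.05564125445675067), np.float64(0.05630877629275855)]
3.1 [0.48   0.2021 0.2313] [ 0.2 -0.1  0.1] 0.0856 [ 0.33 -0.12  1.44  0.    1.82  1.56]
(array([330.4,  31.3, -75.4]), array([-0.  ,  0.55, -0.  ]))
```

Call:
move_arm([
  {"translation": [330, 11, -75], "angular": [0, 0.5, 0], "hand": 1},
  {"translation": [330, 11, -75], "angular": [0, 0.5, 0], "hand": 1},
  {"translation": [330, 11, -75], "angular": [0, 0.5, 0], "hand": 1},
  {"translation": [330, 11, -75], "angular": [0, 0.5, 0], "hand": 1},
  {"translation": [330, 11, -75], "angular": [0, 0.5, 0], "hand": 1},
  {"translation": [330, 11, -75], "angular": [0, 0.5, 0], "hand": 1},
  {"translation": [330, 11, -75], "angular": [0, 0.5, 0], "hand": 1},
  {"translation": [330, 11, -75], "angular": [0, 0.5, 0], "hand": 1},
])

```text
t: 3.77
tcp_pos: [0.5196, -0.1307, 0.2206]
orientation: [-1.35, 0.956, -0.957]
contact_force: [0.8, 0.9, 0.3]
width: 0.0855
```

Call:
move_arm([
  {"translation": [0, 0, 0], "angular": [0, 0, 0], "hand": 1},
  {"translation": [0, 0, 0], "angular": [0, 0, 0], "hand": 1},
  {"translation": [0, 0, 0], "angular": [0, 0, 0], "hand": 1},
])

```text
t: 4.02
tcp_pos: [0.5197, -0.1286, 0.2203]
orientation: [-1.349, 0.959, -0.958]
contact_force: [0.7, -0.1, 0.0]
width: 0.0852
```

```bash
python3 w.py wr2; python3 d.py .5212 -.1343 .22 -70.7
python3 - <<'E'
from h import *
d=np.load('wr2.npz');c={'camera_matrix':d['K'],'k1':float(d['k1'])}
F=[.50249,-.14947,.33658];ca,sa=np.cos(F[2]),np.sin(F[2])
for n,P in dict(nl=(-.11,.075,.012),nr=(-.11,-.075,.012),gl=(.092,.065,.04),gr=(.092,-.065,.04)).items():
    print(n,proj(c,[F[0]+ca*P[0]-sa*P[1],F[1]+sa*P[0]+ca*P[1],P[2]],d['T']))
print(proj(c,[.5212,-.1343,.082],d['T']))
E
```

```text
4.02 [ 0.5197 -0.1286  0.2203] [ 0.7 -0.1  0. ] 0.0852
4.07 [ 0.5198 -0.1279  0.2206] [-0.4 -0.3 -0.2] 0.0854 [-0.31 -0.09  1.43  0.    1.8   0.93]
(array([ 6.6,  0.6, -0.8]), array([-0.01, -0.02, -0.02]))
nl [[224.07887554 291.51426803]]
nr [[353.90387003 291.20036319]]
gl [[221.08093577 109.4893135 ]]
gr [[362.54274148 109.46711368]]
[[283.68786427 193.40768212]]
```

View pics/wr2.png

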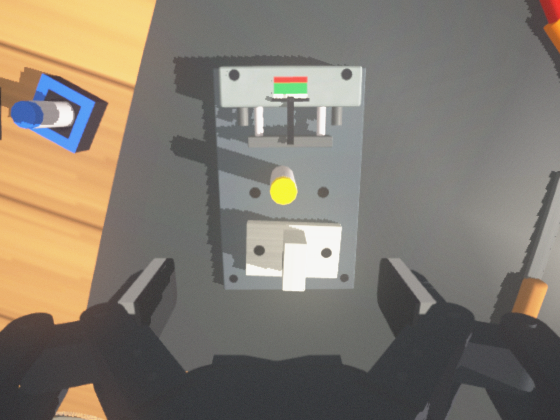

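The pin top is at (284,192), within about 1.5 px of the prediction. The plate and gauge corners also match within 3 px. The jaw axis runs across the plate and nothing is in the way. I'll refine the pin position before descending.

```bash
python3 - <<'E'
from h import *
d=np.load('wr2.npz');c={'camera_matrix':d['K'],'k1':float(d['k1'])}
hsv=cv2.cvtColor(d['im'],cv2.COLOR_RGB2HSV);m=cv2.inRange(hsv,(25,150,120),(35,255,255));m[230:]=0;m[:150]=0
# top face is the brighter, fit its contour
k=max(cv2.findContours(m,0,1)[0],key=cv2.contourArea);print(cv2.fitEllipse(k),cv2.boundingRect(k))
for q in (cv2.fitEllipse(k)[0],(284,192)): print(world(c,q,.082,d['T']))
E
python3 d.py .5214 -.1340 .043 -70.7
```

```text
((282.84222412109375, 190.44073486328125), (24.99379539489746, 25.33209991455078), 170.92665100097656) (270, 178, 26, 26)
[ 0.52339302 -0.13276488  0.082     ]
[ 0.52244032 -0.13414095  0.082     ]
4.07 [ 0.5198 -0.1279  0.2206] [-0.4 -0.3 -0.2] 0.0854 [-0.31 -0.09  1.43  0.    1.8   0.93]
(array([  6.4, 177.6,  -0.5]), array([-0.01, -0.02, -0.02]))
```

Call:
move_arm([
  {"translation": [6, 40, 1], "angular": [0, 0, 0], "hand": 1},
  {"translation": [6, 80, 1], "angular": [0, 0, 0], "hand": 1},
  {"translation": [6, 120, 1], "angular": [0, 0, 0], "hand": 1},
  {"translation": [6, 150, 1], "angular": [0, 0, 0], "hand": 1},
  {"translation": [6, 170, 1], "angular": [0, 0, 0], "hand": 1},
  {"translation": [6, 185, 1], "angular": [0, 0, 0], "hand": 1},
  {"translation": [6, 185, 1], "angular": [0, 0, 0], "hand": 1},
  {"translation": [6, 185, 1], "angular": [0, 0, 0], "hand": 1},
])

```text
t: 4.73
tcp_pos: [0.5224, -0.1324, 0.0352]
orientation: [-1.35, 0.958, -0.956]
contact_force: [0.5, 0.2, 0.3]
width: 0.0857
```

```bash
python3 w.py wr3;python3 d.py .5225 -.1335 .036 -70.7
```

```text
4.73 [ 0.5224 -0.1324  0.0352] [0.5 0.2 0.3] 0.0857
4.78 [ 0.5233 -0.133   0.0366] [ 0.3  0.  -0.1] 0.0856 [-0.31 -0.02  1.69  0.    1.47  0.92]
(array([ 0.2,  0.6, -0.9]), array([-0.06, -0.01,  0.04]))
```

View pics/wr3.png

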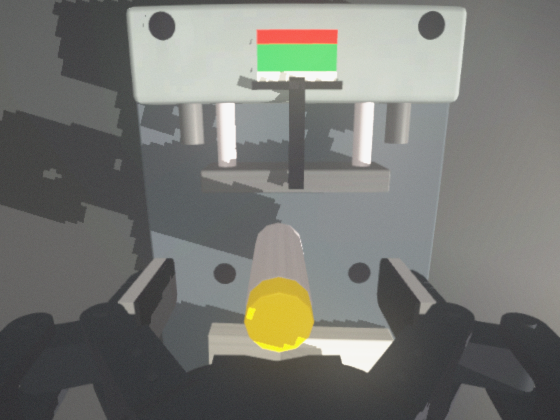

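The pin is centred between the jaws: its top is at (280,315), with the pads at x = 150 and 405. I'll close the gripper.

Call:
move_arm([
  {"translation": [0, 0, 0], "angular": [0, 0, 0], "hand": -1},
  {"translation": [0, 0, 0], "angular": [0, 0, 0], "hand": -1},
  {"translation": [0, 0, 0], "angular": [0, 0, 0], "hand": -1},
  {"translation": [0, 0, 0], "angular": [0, 0, 0], "hand": -1},
  {"translation": [0, 0, 0], "angular": [0, 0, 0], "hand": -1},
  {"translation": [0, 0, 0], "angular": [0, 0, 0], "hand": -1},
  {"translation": [0, 0, 0], "angular": [0, 0, 0], "hand": -1},
  {"translation": [0, 0, 0], "angular": [0, 0, 0], "hand": -1},
], squeeze=50)

```text
t: 5.45
tcp_pos: [0.5229, -0.1341, 0.036]
orientation: [-1.349, 0.959, -0.96]
contact_force: [-0.9, 0.9, 4.1]
width: 0.0227
```

Call:
move_arm([
  {"translation": [0, -20, 0], "angular": [0, 0, 0], "hand": -1},
  {"translation": [0, -50, 0], "angular": [0, 0, 0], "hand": -1},
  {"translation": [0, -80, 0], "angular": [0, 0, 0], "hand": -1},
  {"translation": [0, -110, 0], "angular": [0, 0, 0], "hand": -1},
  {"translation": [0, -110, 0], "angular": [0, 0, 0], "hand": -1},
])

```text
t: 5.87
tcp_pos: [0.525, -0.1348, 0.1523]
orientation: [-1.346, 0.951, -0.967]
contact_force: [1.2, -1.7, -1.0]
width: 0.0227
```

```bash
python3 w.py wr4;python3 d.py .4825 .2012 .146 -70.7
```

```text
5.87 [ 0.525  -0.1348  0.1523] [ 1.2 -1.7 -1. ] 0.0227
5.92 [ 0.5243 -0.1346  0.1491] [-0.2  0.3 -2.7] 0.0228 [-0.31 -0.07  1.54 -0.    1.67  0.92]
(array([-330.9,    2.2,   70.7]), array([-0.3 , -0.14,  0.23]))
```

View pics/wr4.png

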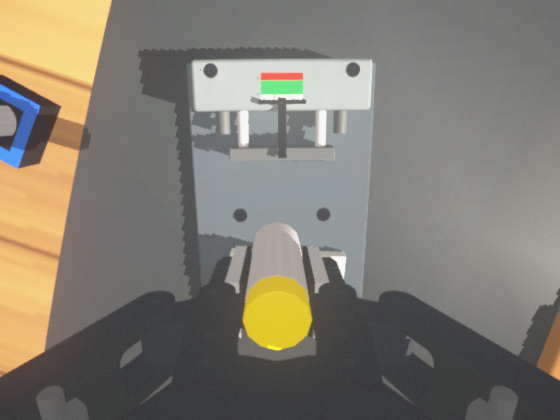

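The pin is held upright: its top is at (277,315) and the force shows about 2 N of extra weight. Next I carry it to the yellow holder.

Call:
move_arm([
  {"translation": [-40, 0, 9], "angular": [0, 0, 0], "hand": -1},
  {"translation": [-80, 0, 17], "angular": [0, 0, 0], "hand": -1},
  {"translation": [-120, 0, 26], "angular": [0, 0, 0], "hand": -1},
  {"translation": [-160, 0, 34], "angular": [0, 0, 0], "hand": -1},
  {"translation": [-200, 0, 43], "angular": [0, 0, 0], "hand": -1},
  {"translation": [-240, 0, 51], "angular": [0, 0, 0], "hand": -1},
  {"translation": [-280, 0, 60], "angular": [0, 0, 0], "hand": -1},
  {"translation": [-310, 0, 66], "angular": [0, 0, 0], "hand": -1},
])

```text
t: 6.58
tcp_pos: [0.4815, 0.1832, 0.1429]
orientation: [-1.352, 0.961, -0.956]
contact_force: [1.7, -0.3, -1.6]
width: 0.023
```

Call:
move_arm([
  {"translation": [-20, 30, 4], "angular": [0, 0, 0], "hand": -1},
  {"translation": [-20, 40, 4], "angular": [0, 0, 0], "hand": -1},
  {"translation": [-20, 40, 4], "angular": [0, 0, 0], "hand": -1},
  {"translation": [-20, 40, 4], "angular": [0, 0, 0], "hand": -1},
])

```text
t: 6.92
tcp_pos: [0.4793, 0.1999, 0.1031]
orientation: [-1.353, 0.962, -0.958]
contact_force: [-0.6, -0.8, -2.2]
width: 0.0227
```

```bash
python3 w.py wr5;python3 d.py .4825 .2012 .07 -70.7; python3 -c "
from rig import r
import cv2
from h import *
s=r.get_state();c=r.read_camera('scene');im=c['color'][:,:,::-1]
cv2.imwrite('pics/sc5.png',cv2.resize(im[180:290,280:420],None,fx=5,fy=5,interpolation=cv2.INTER_CUBIC))
c=r.read_camera('top');im=c['color'][:,:,::-1]
cv2.imwrite('pics/tp5.png',cv2.resize(im[190:280,120:250],None,fx=6,fy=6,interpolation=cv2.INTER_CUBIC))
"
```

```text
6.92 [0.4793 0.1999 0.1031] [-0.6 -0.8 -2.2] 0.0227
6.97 [0.4803 0.1998 0.1047] [ 0.4 -0.3 -1.4] 0.0227 [ 0.33 -0.11  1.66 -0.    1.6   1.57]
(array([-0.6, 34.7,  2.6]), array([ 0.1 , -0.19,  0.03]))
```

View pics/wr5.png

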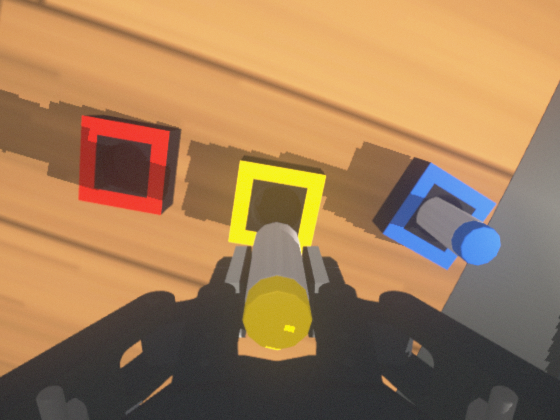

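View pics/sc5.png

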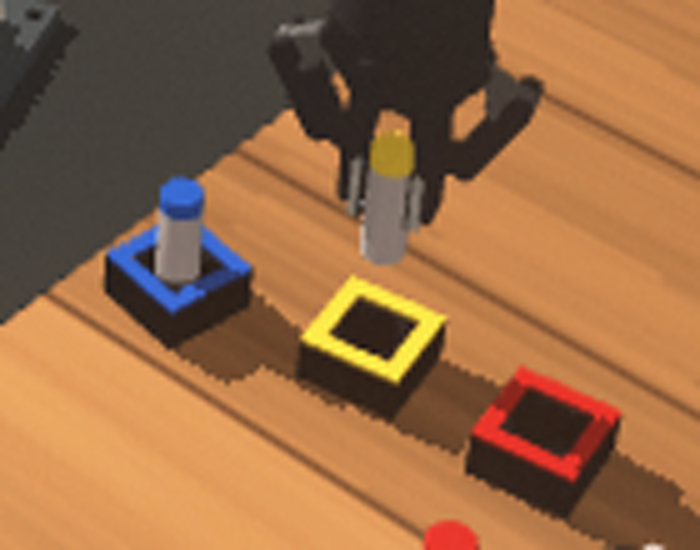

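```bash
python3 - <<'E'
from h import *
d=np.load('wr5.npz');c={'camera_matrix':d['K'],'k1':float(d['k1'])};T=d['T']
hsv=cv2.cvtColor(d['im'],cv2.COLOR_RGB2HSV);m=cv2.inRange(hsv,(25,150,120),(35,255,255));m[255:]=0
k=np.vstack([q for q in cv2.findContours(m,0,1)[0] if cv2.contourArea(q)>20]);
ap=cv2.approxPolyDP(cv2.convexHull(k),4,True)[:,0];print(ap.tolist())
p=np.array([world(c,q,.028,T)[:2] for q in ap]);print(p.round(4),p.mean(0))
# pin axis: bottom predicted at tcp-.024 ; show where camera model puts pin top
tcp=np.array([.4793,.1999,.1031]);print(proj(c,tcp+[0,0,.046],T),proj(c,tcp-[0,0,.024],T))
k=m*0;m2=cv2.inRange(hsv,(22,150,60),(35,255,255));m2[:275]=0
q=max(cv2.findContours(m2,0,1)[0],key=cv2.contourArea);e=cv2.minEnclosingCircle(q);print(e,world(c,e[0],tcp[2]+.046,T))
E
```

```text
[[240, 161], [325, 175], [311, 243], [301, 252], [228, 240]]
[[0.5052 0.2336]
 [0.5146 0.1789]
 [0.4675 0.1708]
 [0.459  0.1749]
 [0.4509 0.2251]] [0.47944547 0.19668297]
[[276.82330208 322.29396346]] [[276.58731908 242.68703797]]
((277.0138854980469, 312.51092529296875), 36.70930480957031) [0.48281363 0.20105483 0.1491    ]
```

```bash
python3 - <<'E'
from rig import r
from h import *
c=r.read_camera("scene");s=r.get_state()
zb=s["tcp_pos"][2]-.024
hsv=cv2.cvtColor(c["color"],cv2.COLOR_RGB2HSV);m=cv2.inRange(hsv,(24,150,150),(34,255,255));m[:230]=0;m[270:]=0;m[:,:335]=0;m[:,375:]=0
k=cv2.convexHull(np.vstack([q for q in cv2.findContours(m,0,1)[0]]));M=cv2.moments(k);h=(M['m10']/M['m00'],M['m01']/M['m00'])
H=world(c,h,.028);print(h,H, cv2.minAreaRect(k))
for v in (252,254,256): 
  P=world(c,(280+(384-2)/5-.0,180+(v-2)/5),zb);print(P,(P-H)[:2]*1000)
t=world(c,(280+392/5,180+142/5),zb+.07);print("top",t,(t-H)[:2]*1000, s["tcp_pos"])
E
```

```text
(354.3072, 245.1221333333333) [0.48080552 0.20273088 0.028     ] ((354.2525634765625, 245.0567169189453), (23.454496383666992, 15.534796714782715), 23.96249008178711)
[0.48123957 0.20373685 0.08265311] [0.43404835 1.00597472]
[0.48242884 0.204629   0.08265311] [1.62331863 1.89811981]
[0.48361611 0.20551965 0.08265311] [2.81059541 2.78876871]
top [0.48015063 0.20122515 0.15265311] [-0.65489272 -1.50572861] [0.48134666 0.19987562 0.10665311]
```

View pics/tp5.png

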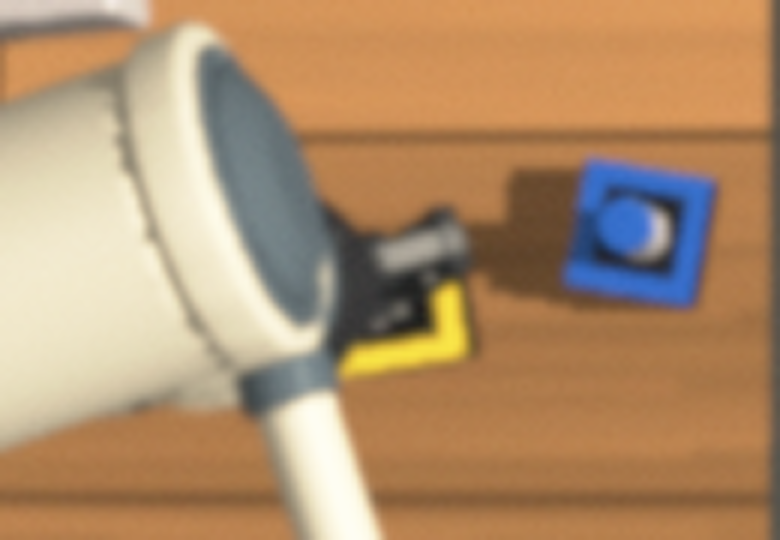

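Call:
move_arm([
  {"translation": [0, 15, 1], "angular": [0, 0, 0], "hand": -1},
  {"translation": [0, 30, 1], "angular": [0, 0, 0], "hand": -1},
  {"translation": [0, 45, 1], "angular": [0, 0, 0], "hand": -1},
  {"translation": [0, 45, 1], "angular": [0, 0, 0], "hand": -1},
  {"translation": [0, 45, 1], "angular": [0, 0, 0], "hand": -1},
])

```text
t: 7.53
tcp_pos: [0.4814, 0.2004, 0.0606]
orientation: [-1.349, 0.961, -0.96]
contact_force: [-0.4, 0.0, -1.7]
width: 0.0228
```

```bash
python3 w.py wr6;python3 d.py .4825 .2012 .032 -70.7
```

```text
7.53 [0.4814 0.2004 0.0606] [-0.4  0.  -1.7] 0.0228
7.58 [0.482  0.2007 0.0616] [ 0.4  1.  -2.6] 0.0227 [ 0.33 -0.09  1.71 -0.    1.52  1.57]
(array([-0.3, 29.6,  0.6]), array([-0.07, -0.19,  0.  ]))
```

View pics/wr6.png

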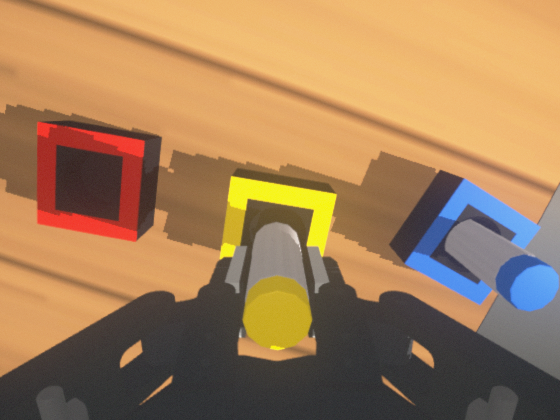

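```bash
python3 - <<'E'
from h import *
d=np.load('wr6.npz');c={'camera_matrix':d['K'],'k1':float(d['k1'])};T=d['T']
zt=np.array([.944,.331,0]);
p=world(c,(278,222),.0370,T);print("pin bottom c",p-zt*.012)
q=np.array([world(c,u,.028,T) for u in [(231,177),(336,193)]]);print(q,np.linalg.norm(q[0]-q[1]))
e=(q[1]-q[0])/np.linalg.norm(q[1]-q[0]);n=np.array([e[1],-e[0],0]);n=n if n[0]<0 else -n
print("holder",q.mean(0)+n*.028)
E
```

```text
pin bottom c [0.48125349 0.19953952 0.037     ]
[[0.50512595 0.23380796 0.028     ]
 [0.51506794 0.17876673 0.028     ]] 0.05593191703033094
holder [0.48254284 0.2013103  0.028     ]
```

Call:
move_arm([
  {"translation": [-1, 0, 1], "angular": [0, 0, 0], "hand": -1},
  {"translation": [-1, 5, 1], "angular": [0, 0, 0], "hand": -1},
  {"translation": [-1, 10, 1], "angular": [0, 0, 0], "hand": -1},
  {"translation": [-1, 15, 1], "angular": [0, 0, 0], "hand": -1},
  {"translation": [-1, 20, 1], "angular": [0, 0, 0], "hand": -1},
  {"translation": [-1, 20, 1], "angular": [0, 0, 0], "hand": -1},
])

```text
t: 8.08
tcp_pos: [0.4811, 0.202, 0.0387]
orientation: [-1.351, 0.961, -0.958]
contact_force: [-0.5, 0.3, -2.8]
width: 0.0227
```

No contact so far, and the pin bottom is about 13 mm into the pocket. I'll lower it the rest of the way slowly.

Call:
move_arm([
  {"translation": [0, 3, 0], "angular": [0, 0, 0], "hand": -1},
  {"translation": [0, 6, 0], "angular": [0, 0, 0], "hand": -1},
  {"translation": [0, 8, 0], "angular": [0, 0, 0], "hand": -1},
  {"translation": [0, 8, 0], "angular": [0, 0, 0], "hand": -1},
])

```text
t: 8.42
tcp_pos: [0.482, 0.2023, 0.0323]
orientation: [-1.349, 0.959, -0.959]
contact_force: [0.3, 0.6, -1.7]
width: 0.0227
```

Call:
move_arm([
  {"translation": [0, 1, 0], "angular": [0, 0, 0], "hand": -1},
  {"translation": [0, 1, 0], "angular": [0, 0, 0], "hand": -1},
  {"translation": [0, 1, 0], "angular": [0, 0, 0], "hand": -1},
])

```text
t: 8.67
tcp_pos: [0.4823, 0.2024, 0.032]
orientation: [-1.348, 0.959, -0.96]
contact_force: [-1.0, -0.6, 1.6]
width: 0.0226
```

The vertical force has reversed, so the pin is on the pocket floor. I'll release it by opening partly.

Call:
move_arm([
  {"translation": [0, 0, 0], "angular": [0, 0, 0], "hand": 0.1},
  {"translation": [0, 0, 0], "angular": [0, 0, 0], "hand": 0.1},
  {"translation": [0, 0, 0], "angular": [0, 0, 0], "hand": 0.1},
  {"translation": [0, 0, 0], "angular": [0, 0, 0], "hand": 0.1},
  {"translation": [0, 0, 0], "angular": [0, 0, 0], "hand": 0.1},
  {"translation": [0, 0, 0], "angular": [0, 0, 0], "hand": 0.1},
])

```text
t: 9.17
tcp_pos: [0.4821, 0.2023, 0.0314]
orientation: [-1.349, 0.959, -0.959]
contact_force: [-0.5, 0.2, -0.5]
width: 0.0472
```

```bash
python3 w.py wr7
```

```text
9.17 [0.4821 0.2023 0.0314] [-0.5  0.2 -0.5] 0.0472
```

View pics/wr7.png

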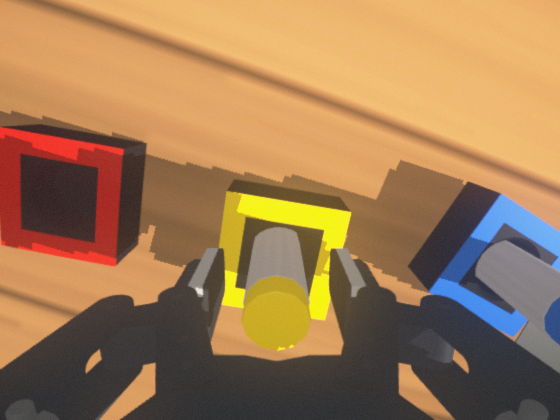

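The pin stands in the yellow holder with its top at (277,313) and is clear of both pads. Now I retreat straight up and check.

Call:
move_arm([
  {"translation": [0, -15, 0], "angular": [0, 0, 0], "hand": 0.1},
  {"translation": [0, -45, 0], "angular": [0, 0, 0], "hand": 0.1},
  {"translation": [0, -80, 0], "angular": [0, 0, 0], "hand": 0.1},
  {"translation": [0, -115, 0], "angular": [0, 0, 0], "hand": 0.1},
  {"translation": [0, -150, 0], "angular": [0, 0, 0], "hand": 0.1},
  {"translation": [0, -150, 0], "angular": [0, 0, 0], "hand": 0.1},
  {"translation": [0, -150, 0], "angular": [0, 0, 0], "hand": 0.1},
])

```text
t: 9.8
tcp_pos: [0.4833, 0.2028, 0.1847]
orientation: [-1.344, 0.956, -0.962]
contact_force: [-0.5, -0.8, 0.1]
width: 0.0468
```

```bash
python3 w.py wr8; python3 - <<'E'
from h import *
d=np.load('wr8.npz');c={'camera_matrix':d['K'],'k1':float(d['k1'])};T=d['T']
for n,P in dict(top=(.4825,.2013,.078),toph=(.4825,.2013,.098)).items(): print(n,proj(c,P,T))
E
python3 d.py .451 -.171 .18 -70.7
```

```text
9.8 [0.4833 0.2028 0.1847] [-0.5 -0.8  0.1] 0.0468
top [[278.08511903 204.85191607]]
toph [[278.21914539 212.16077238]]
9.85 [0.4824 0.2024 0.1822] [-0.5 -0.2 -0.1] 0.047 [ 0.33 -0.12  1.53  0.    1.73  1.57]
(array([ 342.4,    1.9, -152.2]), array([-0.11, -0.14, -0.  ]))
```

View pics/wr8.png

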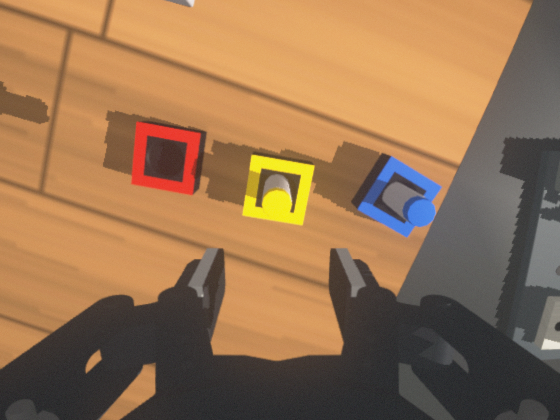

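The pin top is at (277,204), where the prediction for a fully seated pin is (278,205). Next I measure the bracket in the earlier wrist picture (wr2).

```bash
python3 - <<'E'
from h import *
d=np.load('wr2.npz');c={'camera_matrix':d['K'],'k1':float(d['k1'])};T=d['T']
q=[(246.5,221.5),(341,225.5),(339.5,278),(247,275)]
p=np.array([world(c,u,.024,T)[:2] for u in q]);print(p.round(4),p.mean(0),[np.linalg.norm(p[i]-p[i-1]).round(4) for i in range(4)])
e=p[0]-p[1];print("yaw",np.degrees(np.arctan2(e[1],e[0]))-90)
# fixture corners refit
from scipy.optimize import least_squares
P=np.array([(-.11,.075,.012),(-.11,-.075,.012),(.092,.065,.04),(.092,-.065,.04),(.128,.065,.04),(.128,-.065,.04)])
o=np.array([(225,290),(354,289),(218.5,105.5),(362,106.5),(218.5,67),(365,66)])
def W(p):
    ca,sa=np.cos(p[2]),np.sin(p[2]);return np.stack([p[0]+ca*P[:,0]-sa*P[:,1],p[1]+sa*P[:,0]+ca*P[:,1],P[:,2]],1)
s=least_squares(lambda p:(proj(c,W(p),T)-o).ravel(),[.5,-.15,.33],x_scale=.1);print("fix",s.x,np.degrees(s.x[2]),s.fun.reshape(-1,2).round(1))
F=s.x;B=p.mean(0);ca,sa=np.cos(F[2]),np.sin(F[2]);dd=B-F[:2];print("br in fix",ca*dd[0]+sa*dd[1],-sa*dd[0]+ca*dd[1])
E
```

```text
[[ 0.4674 -0.1133]
 [ 0.4958 -0.2084]
 [ 0.4388 -0.23  ]
 [ 0.4089 -0.1327]] [ 0.4527267  -0.17110034] [np.float64(0.0617), np.float64(0.0993), np.float64(0.061), np.float64(0.1018)]
yaw 16.62907500234195
fix [ 0.50452768 -0.14842024  0.34086513] 19.530133433415386 [[-0.9  0. ]
 [ 0.2  0.2]
 [ 1.7  1.8]
 [-0.1  0.1]
 [ 0.  -1.2]
 [-1.1 -0.8]]
br in fix -0.056402661060180714 -0.0040580182880619806
```

```bash
python3 d.py .4477 -.1727 .14 -73.5
```

```text
9.85 [0.4824 0.2024 0.1822] [-0.5 -0.2 -0.1] 0.047 [ 0.33 -0.12  1.53  0.    1.73  1.57]
(array([ 343. ,   41.9, -156. ]), array([-0.11,  2.66, -0.  ]))
```

Call:
move_arm([
  {"translation": [36, 0, -16], "angular": [0, 2.7, 0], "hand": 0.3},
  {"translation": [72, 0, -33], "angular": [0, 2.7, 0], "hand": 0.3},
  {"translation": [108, 0, -49], "angular": [0, 2.7, 0], "hand": 0.3},
  {"translation": [144, 0, -66], "angular": [0, 2.7, 0], "hand": 0.3},
  {"translation": [180, 0, -82], "angular": [0, 2.7, 0], "hand": 0.3},
  {"translation": [216, 0, -98], "angular": [0, 2.7, 0], "hand": 0.3},
  {"translation": [252, 0, -115], "angular": [0, 2.7, 0], "hand": 0.3},
  {"translation": [288, 10, -131], "angular": [0, 2.7, 0], "hand": 0.3},
])

```text
t: 10.52
tcp_pos: [0.4522, -0.1146, 0.1713]
orientation: [-1.331, 0.995, -0.995]
contact_force: [1.3, -1.1, 0.5]
width: 0.0557
```

Call:
move_arm([
  {"translation": [36, 10, -16], "angular": [0, 0, 0], "hand": 0.3},
  {"translation": [55, 32, -25], "angular": [0, 0, 0], "hand": 0.3},
  {"translation": [55, 32, -25], "angular": [0, 0, 0], "hand": 0.3},
  {"translation": [55, 32, -25], "angular": [0, 0, 0], "hand": 0.3},
])

```text
t: 10.85
tcp_pos: [0.4426, -0.1728, 0.136]
orientation: [-1.331, 1.003, -0.992]
contact_force: [-0.2, 0.1, 0.6]
width: 0.0557
```

```bash
python3 w.py wr9; python3 d.py .4477 -.1727 .03 -73.5
```

```text
10.85 [ 0.4426 -0.1728  0.136 ] [-0.2  0.1  0.6] 0.0557
10.9 [ 0.4436 -0.1722  0.1377] [ 0.2 -0.3 -0.6] 0.0556 [-0.44 -0.24  1.71  0.    1.67  0.84]
(array([  2. , 107.7,   4.1]), array([ 0.13, -0.1 , -0.16]))
```

View pics/wr9.png

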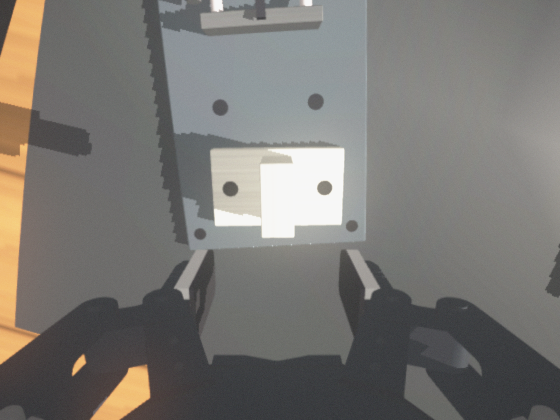

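The bracket is square to the jaws here and the web (column 278) is centred between the pads. I'll descend over the web.

Call:
move_arm([
  {"translation": [1, 35, 4], "angular": [0, 0, 0], "hand": 0.3},
  {"translation": [1, 65, 4], "angular": [0, 0, 0], "hand": 0.3},
  {"translation": [1, 85, 4], "angular": [0, 0, 0], "hand": 0.3},
  {"translation": [1, 98, 4], "angular": [0, 0, 0], "hand": 0.3},
  {"translation": [1, 105, 4], "angular": [0, 0, 0], "hand": 0.3},
  {"translation": [1, 105, 4], "angular": [0, 0, 0], "hand": 0.3},
])

```text
t: 11.4
tcp_pos: [0.4483, -0.1714, 0.0336]
orientation: [-1.332, 0.995, -0.993]
contact_force: [-0.0, 0.7, -0.0]
width: 0.0557
```

```bash
python3 w.py wr10; python3 d.py .4477 -.1727 .03 -73.5
```

```text
11.4 [ 0.4483 -0.1714  0.0336] [-0.   0.7 -0. ] 0.0557
11.45 [ 0.449  -0.1719  0.035 ] [ 0.2 -0.3  0.4] 0.0555 [-0.44 -0.18  1.85  0.    1.48  0.85]
(array([ 0.4,  5. , -1.5]), array([-0.02,  0.02,  0.01]))
```

View pics/wr10.png

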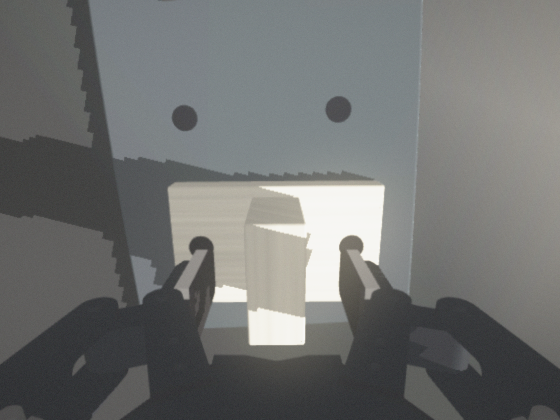

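The web (columns 247–305) sits between the pads. I'll go down 3 mm more and close.

Call:
move_arm([
  {"translation": [0, 3, 0], "angular": [0, 0, 0], "hand": 0.3},
  {"translation": [0, 3, 0], "angular": [0, 0, 0], "hand": -1},
  {"translation": [0, 3, 0], "angular": [0, 0, 0], "hand": -1},
  {"translation": [0, 3, 0], "angular": [0, 0, 0], "hand": -1},
  {"translation": [0, 3, 0], "angular": [0, 0, 0], "hand": -1},
  {"translation": [0, 3, 0], "angular": [0, 0, 0], "hand": -1},
  {"translation": [0, 3, 0], "angular": [0, 0, 0], "hand": -1},
  {"translation": [0, 3, 0], "angular": [0, 0, 0], "hand": -1},
], squeeze=90)

```text
t: 12.12
tcp_pos: [0.4492, -0.1727, 0.0327]
orientation: [-1.331, 0.993, -0.997]
contact_force: [-0.3, 0.5, 6.1]
width: 0.0209
```

```bash
python3 w.py wr11; python3 d.py .4477 -.1727 .03 -70.6
```

```text
12.12 [ 0.4492 -0.1727  0.0327] [-0.3  0.5  6.1] 0.0209
12.17 [ 0.4492 -0.1727  0.0327] [0.4 0.8 6.5] 0.0208 [-0.44 -0.18  1.85  0.    1.47  0.85]
(array([-0.5,  2.7, -1.4]), array([-0.09, -2.95,  0.08]))
```

View pics/wr11.png

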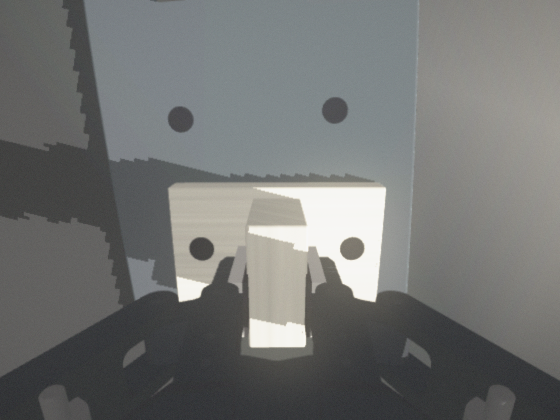

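The web is gripped. Next I turn the bracket square to the fixture and centre it before pushing.

Call:
move_arm([
  {"translation": [-2, 0, 3], "angular": [0, -1.5, 0], "hand": -1},
  {"translation": [-4, 0, 6], "angular": [0, -3, 0], "hand": -1},
  {"translation": [-4, 0, 10], "angular": [0, -3, 0], "hand": -1},
  {"translation": [-4, 0, 10], "angular": [0, -3, 0], "hand": -1},
  {"translation": [-4, 0, 10], "angular": [0, -3, 0], "hand": -1},
])

```text
t: 12.58
tcp_pos: [0.4576, -0.1664, 0.0327]
orientation: [-1.351, 0.954, -0.957]
contact_force: [-0.9, -1.3, 6.0]
width: 0.0205
```

```bash
python3 w.py wr12; python3 d.py .5035 -.149 .03 -70.6
```

```text
12.58 [ 0.4576 -0.1664  0.0327] [-0.9 -1.3  6. ] 0.0205
12.63 [ 0.4575 -0.1664  0.0327] [-0.3 -1.2  5.3] 0.0208 [-0.42 -0.17  1.83 -0.    1.47  0.81]
(array([-1.1,  2.7, 49.1]), array([-0.06,  0.05,  0.11]))
```

View pics/wr12.png

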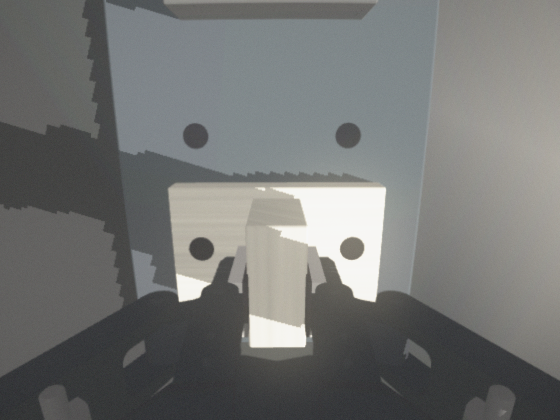

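The stop bar (165–375, centre 270) is parallel to the bracket edge. The bracket centre at 277 is about 2–3 mm to the right, so I'll correct that while approaching, stopping short of contact.

Call:
move_arm([
  {"translation": [-1, 0, 10], "angular": [0, 0, 0], "hand": -1},
  {"translation": [-2, 0, 20], "angular": [0, 0, 0], "hand": -1},
  {"translation": [-2, 0, 30], "angular": [0, 0, 0], "hand": -1},
  {"translation": [-2, 0, 40], "angular": [0, 0, 0], "hand": -1},
  {"translation": [-2, 0, 48], "angular": [0, 0, 0], "hand": -1},
  {"translation": [-2, 0, 55], "angular": [0, 0, 0], "hand": -1},
  {"translation": [-2, 0, 58], "angular": [0, 0, 0], "hand": -1},
  {"translation": [-2, 0, 58], "angular": [0, 0, 0], "hand": -1},
])

```text
t: 13.3
tcp_pos: [0.5118, -0.1451, 0.0327]
orientation: [-1.351, 0.954, -0.957]
contact_force: [-0.2, -1.8, 5.8]
width: 0.021
```

```bash
python3 w.py wr13; python3 d.py .5035 -.149 .03 -70.6
```

```text
13.3 [ 0.5118 -0.1451  0.0327] [-0.2 -1.8  5.8] 0.021
13.35 [ 0.5118 -0.145   0.0327] [-0.5 -1.3  5.2] 0.0206 [-0.34 -0.04  1.72 -0.    1.46  0.89]
(array([ 1. ,  2.7, -9.1]), array([-0.06,  0.06,  0.09]))
```

View pics/wr13.png

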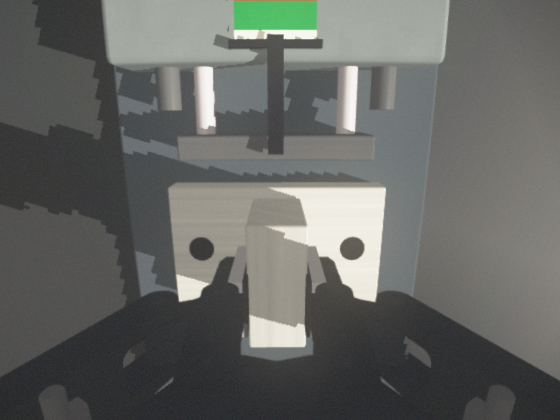

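The bracket is now centred (277 against the stop's 276.5), square, and about 13 mm from the stop. I'll continue slowly.

Call:
move_arm([
  {"translation": [0, 0, 2], "angular": [0, 0, 0], "hand": -1},
  {"translation": [0, 0, 4], "angular": [0, 0, 0], "hand": -1},
  {"translation": [0, 0, 6], "angular": [0, 0, 0], "hand": -1},
  {"translation": [0, 0, 8], "angular": [0, 0, 0], "hand": -1},
  {"translation": [0, 0, 10], "angular": [0, 0, 0], "hand": -1},
  {"translation": [0, 0, 12], "angular": [0, 0, 0], "hand": -1},
  {"translation": [0, 0, 14], "angular": [0, 0, 0], "hand": -1},
  {"translation": [0, 0, 14], "angular": [0, 0, 0], "hand": -1},
])

```text
t: 14.02
tcp_pos: [0.5243, -0.1407, 0.0327]
orientation: [-1.352, 0.955, -0.957]
contact_force: [-3.1, -1.8, 7.1]
width: 0.0209
```

```bash
python3 w.py wr14; python3 d.py .5035 -.149 .03 -70.6
```

```text
14.02 [ 0.5243 -0.1407  0.0327] [-3.1 -1.8  7.1] 0.0209
14.07 [ 0.5243 -0.1407  0.0327] [-3.3 -1.8  7.1] 0.0206 [-0.32 -0.01  1.69 -0.    1.46  0.91]
(array([  0.9,   2.7, -22.4]), array([0.  , 0.03, 0.09]))
```

View pics/wr14.png

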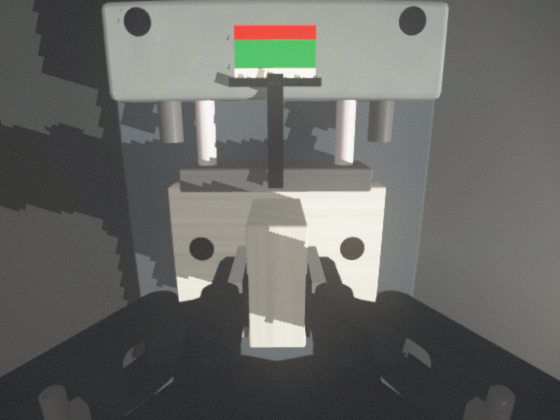

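Contact is made: the pointer at row 82 is just at the start of the scale and the force is about 2–3 N. I'll push 8 mm more, slowly.

Call:
move_arm([
  {"translation": [0, 0, 1.5], "angular": [0, 0, 0], "hand": -1},
  {"translation": [0, 0, 3], "angular": [0, 0, 0], "hand": -1},
  {"translation": [0, 0, 4.5], "angular": [0, 0, 0], "hand": -1},
  {"translation": [0, 0, 6], "angular": [0, 0, 0], "hand": -1},
  {"translation": [0, 0, 7], "angular": [0, 0, 0], "hand": -1},
  {"translation": [0, 0, 8], "angular": [0, 0, 0], "hand": -1},
  {"translation": [0, 0, 8], "angular": [0, 0, 0], "hand": -1},
  {"translation": [0, 0, 8], "angular": [0, 0, 0], "hand": -1},
])

```text
t: 14.73
tcp_pos: [0.5301, -0.1387, 0.0329]
orientation: [-1.355, 0.958, -0.955]
contact_force: [-11.6, -3.0, 11.6]
width: 0.0211
```

```bash
python3 w.py wr15; python3 d.py .5035 -.149 .03 -70.6
```

```text
14.73 [ 0.5301 -0.1387  0.0329] [-11.6  -3.   11.6] 0.0211
14.78 [ 0.5301 -0.1387  0.0329] [-11.2  -2.9  11.7] 0.0208 [-0.32  0.01  1.67 -0.    1.47  0.92]
(array([  0.9,   3. , -28.5]), array([0.24, 0.01, 0.06]))
```

View pics/wr15.png

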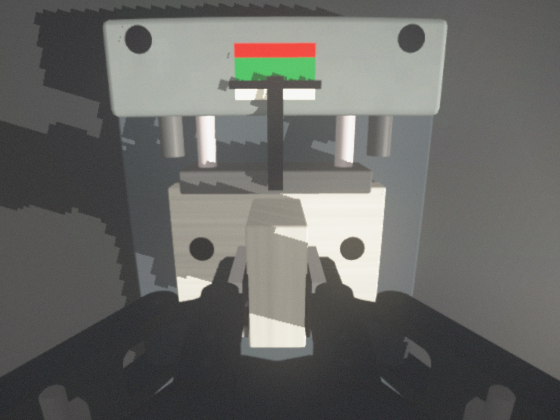

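The pointer (rows 80–89) has just entered the green, which spans about rows 58–90, so the travel is about 6–7 mm. The bracket stays square and centred. I need about 3.5 mm more travel, and I'll command a bit over that for arm give.

Call:
move_arm([
  {"translation": [0, 0, 1], "angular": [0, 0, 0], "hand": -1},
  {"translation": [0, 0, 2], "angular": [0, 0, 0], "hand": -1},
  {"translation": [0, 0, 3], "angular": [0, 0, 0], "hand": -1},
  {"translation": [0, 0, 4], "angular": [0, 0, 0], "hand": -1},
  {"translation": [0, 0, 4.5], "angular": [0, 0, 0], "hand": -1},
  {"translation": [0, 0, 4.5], "angular": [0, 0, 0], "hand": -1},
  {"translation": [0, 0, 4.5], "angular": [0, 0, 0], "hand": -1},
  {"translation": [0, 0, 4.5], "angular": [0, 0, 0], "hand": -1},
])

```text
t: 15.45
tcp_pos: [0.5332, -0.1376, 0.033]
orientation: [-1.357, 0.96, -0.954]
contact_force: [-16.2, -3.7, 14.6]
width: 0.0209
```

```bash
python3 w.py wr16; python3 d.py .5035 -.149 .03 -70.6
```

```text
15.45 [ 0.5332 -0.1376  0.033 ] [-16.2  -3.7  14.6] 0.0209
15.5 [ 0.5332 -0.1375  0.0329] [-16.8  -3.8  15.3] 0.0208 [-0.31  0.02  1.66 -0.    1.47  0.92]
(array([  0.9,   3.2, -31.8]), array([ 0.39, -0.  ,  0.04]))
```

View pics/wr16.png

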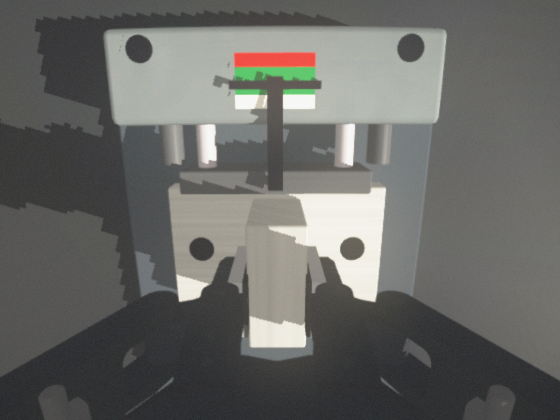

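The pointer (centre row 85) is close to the middle of the green (rows 67–97). The bracket is square and centred at columns 170–384 against the stop at 180–371. I'll hold for over a second and check with the other cameras.

Call:
move_arm([
  {"translation": [0, 0, 0.5], "angular": [0, 0, 0], "hand": -1},
  {"translation": [0, 0, 0.5], "angular": [0, 0, 0], "hand": -1},
  {"translation": [0, 0, 0.5], "angular": [0, 0, 0], "hand": -1},
  {"translation": [0, 0, 0.5], "angular": [0, 0, 0], "hand": -1},
  {"translation": [0, 0, 0.5], "angular": [0, 0, 0], "hand": -1},
  {"translation": [0, 0, 0.5], "angular": [0, 0, 0], "hand": -1},
  {"translation": [0, 0, 0.5], "angular": [0, 0, 0], "hand": -1},
  {"translation": [0, 0, 0.5], "angular": [0, 0, 0], "hand": -1},
])

```text
t: 16.17
tcp_pos: [0.5335, -0.1374, 0.033]
orientation: [-1.357, 0.96, -0.954]
contact_force: [-17.7, -3.9, 15.2]
width: 0.0205
```

Call:
move_arm([
  {"translation": [0, 0, 0], "angular": [0, 0, 0], "hand": -1},
  {"translation": [0, 0, 0], "angular": [0, 0, 0], "hand": -1},
  {"translation": [0, 0, 0], "angular": [0, 0, 0], "hand": -1},
  {"translation": [0, 0, 0], "angular": [0, 0, 0], "hand": -1},
  {"translation": [0, 0, 0], "angular": [0, 0, 0], "hand": -1},
  {"translation": [0, 0, 0], "angular": [0, 0, 0], "hand": -1},
  {"translation": [0, 0, 0], "angular": [0, 0, 0], "hand": -1},
  {"translation": [0, 0, 0], "angular": [0, 0, 0], "hand": -1},
])

```text
t: 16.83
tcp_pos: [0.5335, -0.1374, 0.033]
orientation: [-1.357, 0.96, -0.954]
contact_force: [-17.8, -3.5, 15.7]
width: 0.0209
```

```bash
python3 w.py wr17; python3 - <<'E'
from rig import r
import cv2,numpy as np
c=r.read_camera('scene');im=c['color'][:,:,::-1]
a=cv2.resize(im[155:240,200:300],(600,510),interpolation=cv2.INTER_CUBIC)
cv2.imwrite('pics/sc17.png',a)
cv2.imwrite('pics/sc17b.png',cv2.resize(im[210:285,295:410],None,fx=6,fy=6,interpolation=cv2.INTER_CUBIC))
w=np.load('wr17.npz')['im'][:,:,::-1]
cv2.imwrite('pics/wr17z.png',cv2.resize(w[20:210,160:400],None,fx=3,fy=3,interpolation=cv2.INTER_CUBIC))
E
```

```text
16.83 [ 0.5335 -0.1374  0.033 ] [-17.8  -3.5  15.7] 0.0209
```

View pics/wr17z.png

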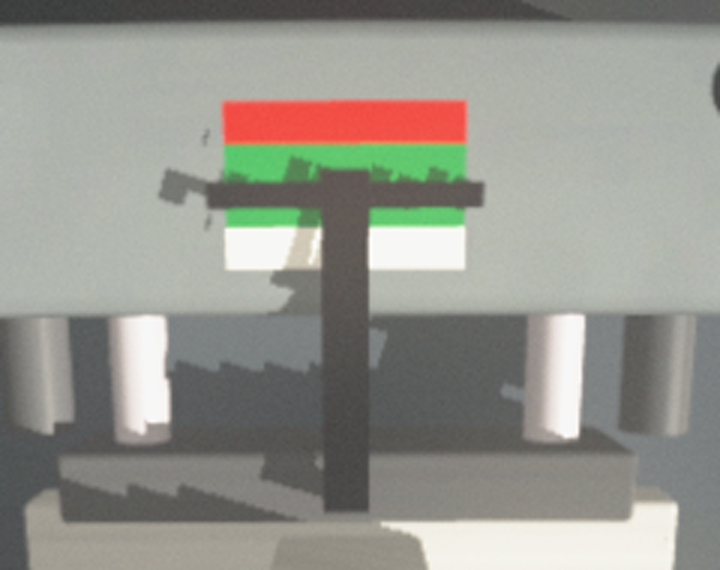

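View pics/sc17.png

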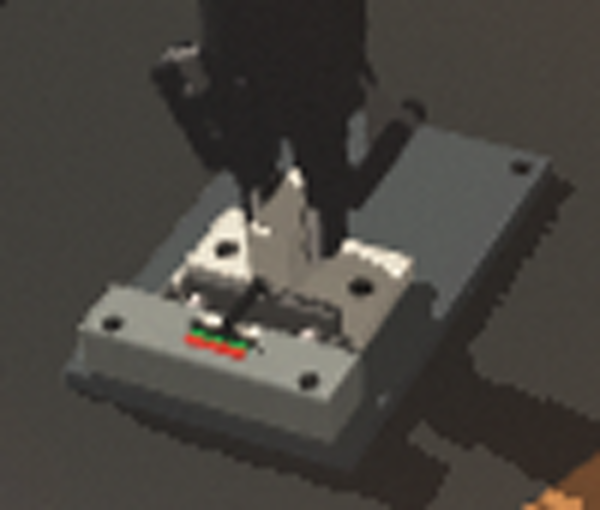

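View pics/sc17b.png

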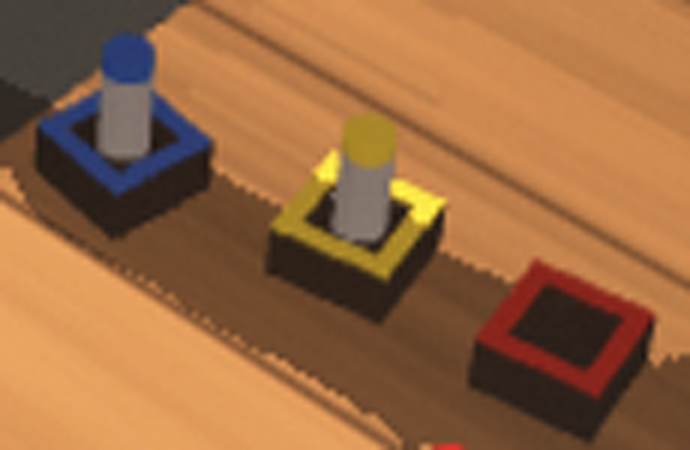

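The zoomed wrist view puts the pointer at row 195 in the green (143–227), which is about 9–10 mm of travel. The readings are steady and the yellow pin is upright and seated in its holder, as the blue pin is in its own. Handing in.

```bash
python3 -c "
from rig import r
s=r.get_state();print(s['t'],s['contact_force'],s['tcp_pos'])
print(r.finish_job())"
```

```text
16.9333 [-18.17276838  -4.17318083  16.1483051 ] [ 0.5335172  -0.13745889  0.03296702]
the job is handed in; nothing more can be done
None
```

I put the yellow pin in the yellow holder and let it go. Then I gripped the bracket by its web, squared and centred it, and pushed it slowly against the stop. The job was handed in at about 17 s with that push still held. No verdict was reported, so whether it passed is not confirmed.

- **Yellow pin:** it stands upright and released, with its top within about 1 px of where a fully seated pin should appear.
- **Push on the stop:** the pointer is inside the green, slightly on the low side of the middle. That is about 9 mm of travel, or roughly 10.5–11 N. Readings stayed steady for over a second.
- **Bracket position:** it looks square and centred to within about 1 mm in the wrist camera. It also looks flat on the plate.
- **Other items:** the blue pin stood undisturbed in the last picture. I did not re-check the red pin, the indicator or the file at the end, but the arm never went near them.

**One disagreement:** the wrist sensor reads about 18 N along the push, more than the pointer implies. I put the difference down to friction, because the gripper also presses the bracket onto the plate with about 16 N. I went by the pointer.

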